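# Load the ferrule press, flip its safety catch and hold the lever down

## Task

Slide the brass ferrule whose bore fits the lever press's locating pin over that pin, fully home on the anvil, and let go of it while the catch still locks the lever up; the ferrule too tight for the pin ends up on the bench, away from the press. Then flip the lever's safety catch fully off, and only then pull the lever by its drum-shaped knob all the way down to its stop, so that the sprung foot presses on the ferrule. Finish while still holding the lever down, since it springs up when let go, and do not disturb the caliper, the hammer and the eraser lying around.

Things in the scene. Friction and masses are not known exactly. Their poses are not given: they have to be found in the camera images.
- press: Hand lever press fixed to the bench: grey base 220 x 100 x 16 mm. Origin on the bench under the locating pin at its front end; +x from the pin toward the lever's hinge (away from the robot at yaw 0), +y the side of the catch's tab, z up. Base from x = -50 to 170 mm; cheeks and posts at x = 95 to 140, y = -40 to 48, up to 150 mm high. Above the anvil all is free while the lever is up.
- pin_seat (a point): Centre of the anvil's flat top (48 mm across, 28 mm above the bench), at the foot of the fixed locating pin. The pin is 15 mm in diameter and 14 mm high, its upper 5 mm tapered to 8 mm. Axes as the press. Mind the wooden partition to the other bench, left of here (about y = 0.05 to 0.15): up to 0.25 m high at its front, higher toward the wall; the robot starts beyond it.
- ferrule_wide: The brass ferrule that fits: a plain tube 28 mm outside, bore 18 mm, 18 mm high, 50 g, loose, standing on end on the bench. Origin at the centre of its underside, z along the bore. Home on the pin its underside is on the anvil and its top 4 mm above the pin's.
- ferrule_narrow: The brass ferrule that does not fit: 28 mm outside and 18 mm high like the other, but the bore is only 11 mm (thick wall), 70 g, loose, standing on end. Origin at the centre of its underside. The two may have swapped places.
- catch (a joint): Angle of the safety catch (rad): 0 = on, its bar lies level across the front of the lever and blocks it; 1.4 = fully off, against its stop. The lever is free from about 1.2. Stiff enough to stay where it is left (about 1.5 N at the tab).
- catch_tab (a point): Middle of the upper face of the catch's thumb tab, a steel pad 24 x 24 mm, 50 mm from the catch's pivot. With the catch on, it slants up and outward, 40 degrees above level, 38 mm beyond the pivot toward press +y. Pushing straight down there, by about 65 mm in all, turns the catch fully off; the tab then slants 40 degrees down.
- catch_pivot (a point): Pivot of the catch, its axis along press x: 113 mm behind the pin, 38 mm to the +y side, 135 mm above the bench.
- lever (a joint): Lever angle (rad): 0 = up, leaning 0.2 rad back; grows as the knob is pulled toward the pin's side and down; 1.77 = level, at its stop. A spring returns it when let go (2 to 3 N at the knob); in the last 0.05 rad the sprung foot meets the seated ferrule and the pull rises to about 10 N at the stop. With the catch on it stops before about 0.1.
- lever_knob (a point): Centre of the black drum knob at the lever's end: 36 mm in diameter and 30 mm thick, flat faces to press +y and -y; it revolves freely on a cross pin, 180 mm from the lever's hinge; about 254 mm above the bench when up, 78 mm when down. The lever swings in the press's x-z plane; pinch the flat faces from above.
- lever_hinge (a point): Lever's hinge on the press, axis along press y: 115 mm behind the pin, 78 mm above the bench.
- caliper: Bystander: dark and steel sliding caliper lying on the bench, 69 x 200 x 12 mm. Origin at the centre of its underside.
- chasing_hammer: Bystander: small hammer with a wooden handle, 64 x 184 x 25 mm, lying on the bench. Origin at the centre of its underside.
- eraser_block: Bystander: cream rubber eraser block with rounded edges, 20 x 45 x 14 mm, lying on the bench. Origin at the centre of its underside.

How it is judged:
By the outcome, as a careful person would: the job done as asked, in the order asked, and still so for the second after the job is handed in, while the arm keeps its last pose, push and grip.
It also fails if it takes over 66 s, if anything falls off the work surface, if the arm or the gripper's body presses on something with over 40 N, if the wrist force passes 120 N, or if a joint passes its speed limit or range.

## Robot

A 6-joint arm with a two-finger parallel gripper is mounted at the origin on a cart in front of the work surface, level with it; the furniture and walls round the work are solid. World frame = base frame: x ahead of the robot, y to its left, z up, the work surface at z = 0. Lengths are in mm, angles in degrees, forces in N, time in s.
With the tool pointing down it reaches from about 325 to 775 mm from the base axis. Payload 9.3 kg.
Tool frame: the origin (TCP) lies on the centre line of the jaws, within the pads' length; the fingertips stand ahead of it and the grasp point (between the pads) lies 5 mm behind it (arm.finger_overhang is the z of the fingertips in the tool frame, in mm); z points along the fingers, x is the direction in which the jaws open and shut, and the axes are right-handed (so a half turn about z gives the same grasp; the last joint's range is limited). The gripper opens to 85 mm and grips with 20 to 120 N. Pads are 22 mm wide; open, the fingers measure 114 mm over their backs; the gripper's body (76 mm by 85 mm) begins 54 mm behind the grasp point. The pads swing forward as they close: fully open they stand 13 mm farther back than shut.
Start: joints at [-79.504, 14.817, 1.232, 76.415, 0, 81.257], TCP at [181.232, -519.28, 245.279] pointing down, gripper open.
Joint ranges: [-174.27, 174.27], [-52.1, 104.24], [-59.71, 78.15], [-110.17, 111.67], [-87.03, 83.33], [-180, 180]. Speed limits (degrees/s): [127.2, 127.2, 159.86, 180, 180, 180].

## Interface

Orientations are given as a 3x3 rotation matrix whose columns are the frame's x, y, z axes.
In Python, from plant import arm gives the robot as it stands.
- The arm moves only by the tool move_arm, never from a script. Its argument "motion" is one flat list of numbers, 5 for each row, row after row: the shift along the tool's x, y, z in cm, then the turn about the tool's z in rad, then the opening, from 0 (shut) to 1 (fully open). In form: [x, y, z, spin, fingers, x, y, z, spin, fingers, ...]. A call has 1 to 8 rows; each row is the pose to reach, as a shift and turn from the pose commanded when the call began, along the tool's axes at that moment; what a row does not reach only later rows make up. A row lasts 1/12 s, in which the tool goes at most 41.7 mm and 7.16 degrees, less where a joint would pass 70% of its speed; a pose out of reach is approached as far as the arm can. A call with a gripper value outside its range is refused whole. The fingers move at their own pace and stop on an object; "newtons" is the grip in N (left out, the last holds). Time passes only in rows, so rows that repeat a pose let the fingers close. It gives the time, the measured TCP pose, the force and the opening at its end, in the units of the state.
- arm.sense(): the state, without advancing time (a new reading comes with each control period).
- arm.snapshot(name): name is "scene" or "top" or "wrist"; returns a dict with "img" (400x640x3 uint8, blue, green, red), "K" (3x3 intrinsics, pixels), "dist" ([k1, k2, p1, p2, k3] as OpenCV has them; the pictures are not rectified), "camera_from_world" (4x4, takes a point from world to camera coordinates); the wrist camera has in their place "hand_eye" (4x4, takes a point from camera to tool coordinates, whose origin is the TCP and whose axes are the tool frame's). Camera axes: x right, y up, looking along -z (the intrinsics and any distortion apply to the point x, -y, -z); pixel columns grow to the right and rows downward; lengths in mm; the calibration is good to about 2 mm. A picture is of the moment at which its call begins: read the wrist's pose just before it. There is no depth.
- arm.close_job(): hands the job in, once; it reports no verdict.
The state is a dict: "t": time; "qpos": joint angles; "qvel": joint speeds; "tau": joint torques, N m; "ee_pos": TCP position; "tool_rot": TCP orientation; "ft_force": force on the tool from outside, world axes, zero at the start; "wrist_torque": the same for the moment, N m; "grip_width": opening from 0.0 (shut) to 1.0 (fully open).
Only numpy, scipy, OpenCV 4.12 (cv2) and the standard library are available. Lean on these libraries where they do the work, as an engineer would, in place of code of your own. Each camera call takes 0.05 s, during which the arm holds its last target. There are 200 camera calls.

## Working session

There is one attempt and no reset: what is moved stays moved. The work goes in short steps, Python scripts to look and compute and a tool call to move; the robot and the scene stay as the last step left them, time stands still between calls to the robot, and variables do not carry over. Pictures are saved under pics/ and viewed, about 8 in all and at most 12, crops included, and the job is handed in when it is done.

Besides the shell and the picture viewer there is one more tool, called after "Call:" as a command line: name --argument value ..., lists and objects as JSON in quotes. move_arm: Moves the arm, as the interface text tells. Its arguments: {"type":"object","properties":{"motion":{"type":"array","items":{"type":"number"}},"newtons":{"type":"number"}},"required":["motion"]}

```bash
ls; mkdir -p pics
cat > h.py <<'E'
import numpy as np,cv2
from plant import arm
def ray(s,px,st=None):
    u=cv2.undistortPoints(np.array([[px]],float),s["K"],np.array(s["dist"],float))[0,0]
    d=np.array([u[0],-u[1],-1.])
    if "hand_eye" in s:
        H=np.array(s["hand_eye"]);R=np.array(st["tool_rot"]);p=np.array(st["ee_pos"])
        return R@H[:3,3]+p, R@H[:3,:3]@d
    M=np.array(s["camera_from_world"]);R=M[:3,:3]
    return -R.T@M[:3,3],R.T@d
def onz(s,px,z,st=None):
    o,d=ray(s,px,st);return o+d*(z-o[2])/d[2]
def proj(s,P,st=None):
    P=np.array(P,float)
    if "hand_eye" in s:
        H=np.array(s["hand_eye"]);R=np.array(st["tool_rot"]);p=np.array(st["ee_pos"])
        c=H[:3,:3].T@(R.T@(P-p)-H[:3,3])
    else:
        M=np.array(s["camera_from_world"]);c=M[:3,:3]@P+M[:3,3]
    c=np.array([c[0],-c[1],-c[2]])
    return cv2.projectPoints(c[None],np.zeros(3),np.zeros(3),s["K"],np.array(s["dist"],float))[0][0,0]
E
python3 - <<'E'
from h import *
import pickle
st=arm.sense();print(st,arm.finger_overhang)
o={}
for n in("scene","top"):
    s=arm.snapshot(n);o[n]=s;cv2.imwrite(f"pics/{n}0.png",s["img"])
    print(n,s["K"],s["dist"],ray(s,(320,200)))
pickle.dump(o,open("v0.pkl","wb"))
E
```

```text
pics
{'t': 0.0, 'qpos': array([-7.95039512e+01,  1.48488824e+01,  1.18773170e+00,  7.64156263e+01,
       -2.37238047e-04,  8.12566680e+01]), 'qvel': array([-0.09122815, -0.00531546,  0.03114173,  0.02944008, -0.03136408,
        0.06039147]), 'tau': array([-3.49297261e-04, -5.55643272e+01,  3.44526279e+01,  1.37595541e-02,
       -2.28939189e-04,  6.88834206e-06]), 'ee_pos': array([ 181.17625397, -519.00457443,  244.67005807]), 'tool_rot': array([[ 3.29515501e-01, -9.44150133e-01, -2.48178039e-04],
       [-9.44149235e-01, -3.29515534e-01,  1.31683489e-03],
       [-1.32506836e-03, -1.99600402e-04, -9.99999102e-01]]), 'ft_force': array([0.58135733, 0.17833061, 0.56105193]), 'wrist_torque': array([-0.01681681,  0.03530933, -0.01968038]), 'grip_width': 0.9969709202796725} 14.0
scene [[370.25819997   0.         317.8670781 ]
 [  0.         370.25819997 197.85634183]
 [  0.           0.           1.        ]] [0.01566175 0.         0.         0.         0.        ] (array([-121.09093112, -644.93916817,  550.39199788]), array([ 0.7853664 ,  0.40021403, -0.47232939]))
top [[401.63892527   0.         311.97928005]
 [  0.         401.63892527 197.7169094 ]
 [  0.           0.           1.        ]] [-0.02532968  0.          0.          0.          0.        ] (array([ 404.99235004, -297.25032341, 1180.88429008]), array([ 0.14715221, -0.04772512, -0.98817997]))
```

View pics/scene0.png

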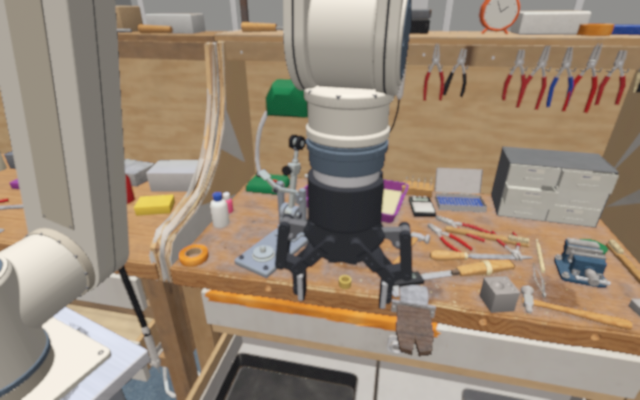

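View pics/top0.png

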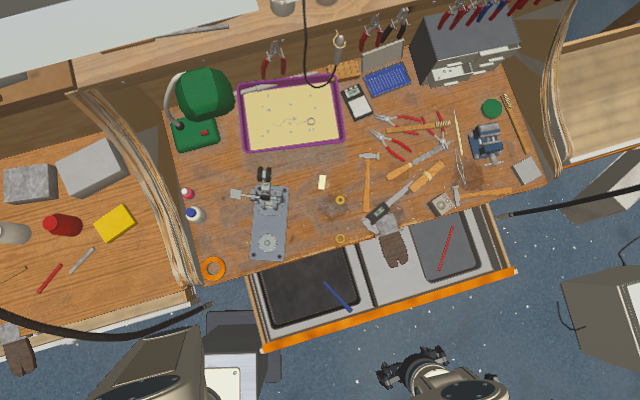

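Run:
```python
from h import *
import pickle
o=pickle.load(open("v0.pkl","rb"));t=o["top"]
im=t["img"]
a=cv2.resize(im[150:285,180:400],None,fx=3.6,fy=3.6,interpolation=cv2.INTER_CUBIC)
b=cv2.resize(im[190:250,325:355],None,fx=8,fy=8,interpolation=cv2.INTER_CUBIC)
a[:480,-240:]=b[:480];cv2.imwrite("pics/c1.png",a)
for n,px,z in(("pin",(267,242),42),("ferA",(340,200),18),("ferB",(340,238),18),("cornerBL",(249,258),16),("BR",(284,261),16),("TR",(288,189),16),("TL",(256,185),16),("knob?",(264,174),254),("tab",(236,194),165),("eraser",(322,182),14),("edge",(215,283),0),("edge",(480,205),0),("part",(195,285),100),("orange",(213,268),10),("white",(193,214),40)):
    print(n,onz(t,px,z).round(0))
print(proj(t,(0,0,0)))
```

```text
pin [ 458. -200.   42.]
ferA [ 577. -412.   18.]
ferB [ 466. -408.   18.]
cornerBL [ 415. -145.   16.]
BR [ 404. -245.   16.]
TR [ 613. -260.   16.]
TL [ 627. -166.   16.]
knob? [ 608. -212.  254.]
tab [ 576. -132.  165.]
eraser [ 633. -361.   14.]
edge [346. -46.   0.]
edge [ 555. -836.    0.]
part [347. -15. 100.]
orange [389. -42.  10.]
white [542.  10.  40.]
[197.46163255 411.19708604]
```

View pics/c1.png

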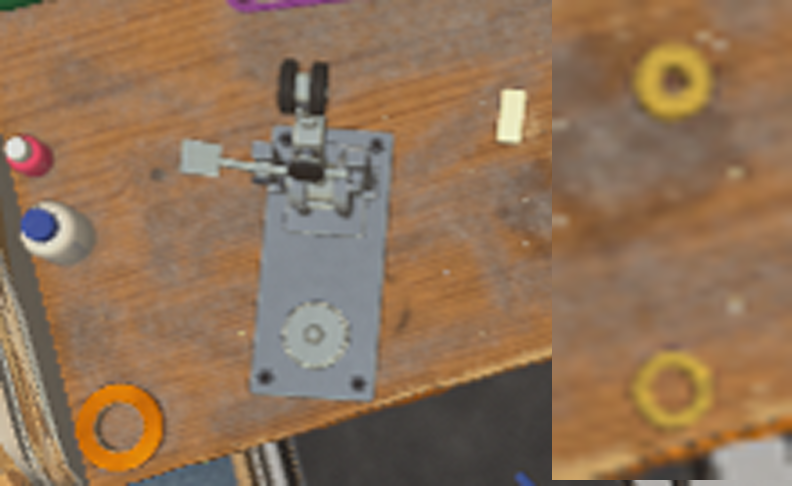

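The nearer ring (top view about (340,238)) has the wide bore, at about (466,-408). The narrow one, at (577,-412), is already clear of the press and can stay there. The pin is about (458,-200) and the press yaw is about -5°. I'll go above the wide ferrule.

Call:
move_arm --motion '[-1.1, -30.6, 3, 0.42, 1, -1.1, -30.6, 5, 0.42, 1, -1.1, -30.6, 7, 0.42, 1, -1.1, -30.6, 7, 0.42, 1, -1.1, -30.6, 7, 0.42, 1, -1.1, -30.6, 7, 0.42, 1, -1.1, -30.6, 7, 0.42, 1, -1.1, -30.6, 7, 0.42, 1]'

```text
t: 0.77
ee_pos: [468.7, -406.3, 174.0]
tool_rot: [[-0.083, -0.997, -0.0], [-0.997, 0.083, 0.001], [-0.001, 0.001, -1.0]]
ft_force: [-0.9, -1.1, 0.1]
grip_width: 0.998
```

Call:
move_arm --motion '[0, 0, 0, 0, 1, 0, 0, 0, 0, 1, 0, 0, 0, 0, 1]'

```text
t: 1.02
ee_pos: [466.3, -407.9, 174.9]
tool_rot: [[-0.083, -0.997, -0.001], [-0.997, 0.083, 0.001], [-0.0, 0.001, -1.0]]
ft_force: [-0.8, 0.6, 0.1]
grip_width: 1.0
```

```bash
cat > w.py <<'E'
from h import *
import sys
st=arm.sense();s=arm.snapshot("wrist");n=sys.argv[1]
import pickle;pickle.dump((st,s),open(n+".pkl","wb"))
cv2.imwrite(f"pics/{n}.png",s["img"])
print(st["t"],st["ee_pos"].round(1),st["tool_rot"].round(4).tolist(),st["ft_force"].round(1),st["grip_width"])
E
python3 w.py w1
python3 - <<'E'
from h import *
import pickle
st,s=pickle.load(open("w1.pkl","rb"))
print(s["hand_eye"],s["K"])
print(proj(s,(466,-408,18),st),proj(s,(577,-412,18),st),proj(s,(458,-200,42),st))
E
```

```text
1.0167 [ 466.3 -407.9  174.9] [[-0.0835, -0.9965, -0.0008], [-0.9965, 0.0835, 0.0005], [-0.0004, 0.0009, -1.0]] [-0.8  0.6  0.1] 0.9995125728873613
[[ 9.99999397e-01  9.09632332e-04 -6.15142522e-04 -1.50905637e+00]
 [ 6.59755808e-04 -9.45500603e-01 -3.25619677e-01 -8.43395926e+01]
 [-8.77811812e-04  3.25619075e-01 -9.45500633e-01 -1.28757744e+02]
 [ 0.00000000e+00  0.00000000e+00  0.00000000e+00  1.00000000e+00]] [[330.82777338   0.         318.3428029 ]
 [  0.         330.82777338 202.35649257]
 [  0.           0.           1.        ]]
[320.01336124 187.80697023] [313.51400388  54.34872634] [ 84.04226063 223.88839979]
```

View pics/w1.png

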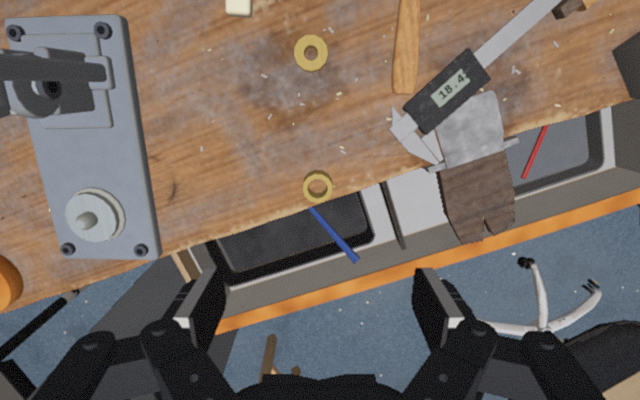

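Wrist view: the wide ferrule is at about (318,187), right by the bench edge, and the narrow one at (311,52). Pin is near (86,220). Next I'll measure these exactly.

Run:
```python
from h import *
import pickle
st,s=pickle.load(open("w1.pkl","rb"))
hsv=cv2.cvtColor(s["img"],cv2.COLOR_BGR2HSV)
for (x0,y0,x1,y1) in((290,160,345,210),(285,30,340,80)):
    m=cv2.inRange(hsv[y0:y1,x0:x1],(18,110,90),(35,255,255))
    c,_=cv2.findContours(m,cv2.RETR_EXTERNAL,cv2.CHAIN_APPROX_NONE)
    c=max(c,key=cv2.contourArea);(x,y),r=cv2.minEnclosingCircle(c)
    print(x+x0,y+y0,r,onz(s,(x+x0,y+y0),18,st),onz(s,(x+x0,y+y0),9,st), cv2.boundingRect(c))
g=s["img"][180:250,55:135]
cv2.imwrite("pics/c2.png",np.hstack([cv2.resize(g,None,fx=5,fy=5,interpolation=cv2.INTER_CUBIC),cv2.resize(s["img"][155:225,285:355],None,fx=5,fy=5,interpolation=cv2.INTER_CUBIC)]))
# base top corners
for p in((35,258),(160,254),(128,15)): print(p,onz(s,p,16,st))
```

```text
317.10365867614746 186.15853691101074 16.454004287719727 [ 467.75821666 -405.52304394   18.        ] [ 465.14692821 -405.27130296    9.        ] (12, 10, 31, 33)
310.12711906433105 52.38135528564453 18.83908462524414 [ 578.68081861 -409.44346517   18.        ] [ 579.56500556 -409.31526742    9.        ] (9, 4, 34, 38)
(35, 258) [ 416.41545502 -114.3650115    16.        ]
(160, 254) [ 411.23166252 -245.64443476   16.        ]
(128, 15) [ 619.93531284 -268.94779158   16.        ]
```

View pics/c2.png

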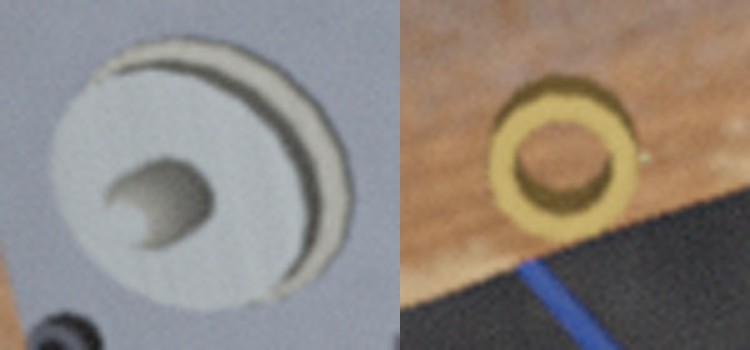

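The ferrule is centred at about (465.6,-406). Descend and grip gently.

Call:
move_arm --motion '[-0.2, 0.1, 4, 0, 0.6, -0.2, 0.1, 8, 0, 0.6, -0.2, 0.1, 11, 0, 0.6, -0.2, 0.1, 13, 0, 0.6, -0.2, 0.1, 14.5, 0, 0.6, -0.2, 0.1, 15.5, 0, 0.6, -0.2, 0.1, 16, 0, 0.6, -0.2, 0.1, 16, 0, 0.6]' --newtons 25

```text
t: 1.73
ee_pos: [464.9, -406.4, 15.0]
tool_rot: [[-0.085, -0.996, -0.0], [-0.996, 0.085, 0.0], [-0.0, 0.0, -1.0]]
ft_force: [0.2, -1.2, 0.7]
grip_width: 0.6
```

Call:
move_arm --motion '[0, 0, 0, 0, 0.6, 0, 0, 0, 0, 0.2, 0, 0, 0, 0, 0.1, 0, 0, 0, 0, 0.1, 0, 0, 0, 0, 0.1, 0, 0, 0, 0, 0.1, 0, 0, 0, 0, 0.1, 0, 0, 0, 0, 0.1]'

```text
t: 2.4
ee_pos: [466.1, -406.5, 16.6]
tool_rot: [[-0.084, -0.996, 0.001], [-0.996, 0.084, -0.002], [0.002, -0.001, -1.0]]
ft_force: [-0.9, 0.4, 6.1]
grip_width: 0.317
```

Call:
move_arm --motion '[0, 0, 0, 0, 0.1, 0, 0, 0, 0, 0.1, 0, 0, -2, 0, 0.1, 0, 0, -4, 0, 0.1, 0, 0, -7, 0, 0.1, 0, 0, -10, 0, 0.1, 0, 0, -10, 0, 0.1, 0, 0, -10, 0, 0.1]'

```text
t: 3.07
ee_pos: [466.5, -406.7, 117.5]
tool_rot: [[-0.084, -0.996, 0.003], [-0.996, 0.084, -0.003], [0.003, -0.003, -1.0]]
ft_force: [0.2, -0.3, -1.2]
grip_width: 0.319
```

```bash
python3 w.py w2;  python3 - <<'E'
from h import *
import pickle
st,s=pickle.load(open("w1.pkl","rb"))
print(onz(s,(91,218),28,st))
E
```

```text
3.0667 [ 466.5 -406.7  117.5] [[-0.0839, -0.9965, 0.0029], [-0.9965, 0.0839, -0.0033], [0.003, -0.0031, -1.0]] [ 0.2 -0.3 -1.2] 0.31925213777150246
[ 458.20726155 -197.10015961   28.        ]
```

Call:
move_arm --motion '[-4, 0.5, 0, 0, 0.1, -8, 1, 0, 0, 0.1, -12, 1.6, 0, 0, 0.1, -15, 2, 0, 0, 0.1, -16, 2.2, 0, 0, 0.1, -16, 2.2, 0, 0, 0.1, -16, 2.2, 0, 0, 0.1, -16, 2.2, 0, 0, 0.1]'

```text
t: 3.78
ee_pos: [457.4, -245.6, 114.8]
tool_rot: [[-0.084, -0.996, -0.0], [-0.996, 0.084, -0.0], [0.0, 0.0, -1.0]]
ft_force: [0.0, 0.6, -0.8]
grip_width: 0.32
```

```bash
python3 w.py w3;  python3 - <<'E'
from h import *
import pickle
st,s=pickle.load(open("w3.pkl","rb"))
print(proj(s,(458,-198,28),st),proj(s,(458,-198,42),st))
E
```

```text
3.7833 [ 457.4 -245.6  114.8] [[-0.0845, -0.9964, -0.0003], [-0.9964, 0.0845, -0.0001], [0.0001, 0.0003, -1.0]] [ 0.   0.6 -0.8] 0.32024656221256337
[252.81721895 220.53957951] [248.90347382 228.50618116]
```

View pics/w3.png

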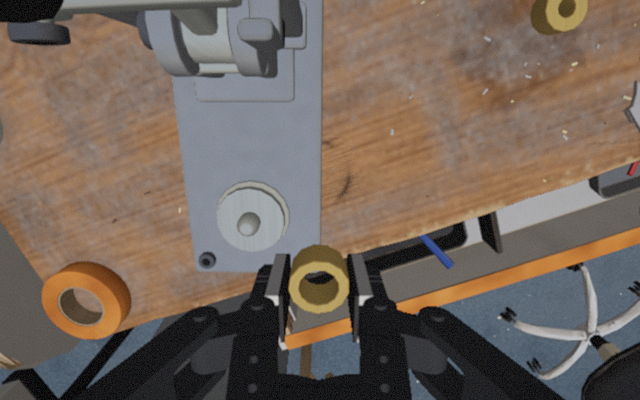

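Run:
```python
from h import *
import pickle
st,s=pickle.load(open("w3.pkl","rb"))
im=s["img"];a=cv2.resize(im[170:320,190:360],None,fx=4.5,fy=4.0*4.5/4.5,interpolation=cv2.INTER_CUBIC)
a=cv2.resize(im[175:315,195:360],None,fx=4.2,fy=4.2,interpolation=cv2.INTER_CUBIC)
cv2.imwrite("pics/c3.png",a)
for p in((321,80),(321.5,240),(182,130),(196,262)): print(p,onz(s,p,16,st).round(1))
# projected circle of anvil top
for c in((458,-198),): print([proj(s,(c[0]+24*np.cos(t),c[1]+24*np.sin(t),28),st).round(1).tolist() for t in (0,np.pi/2,np.pi,-np.pi/2)])
print("pred ferrule top",proj(s,st["ee_pos"]+np.array([0,0,1.4]),st),"bottom",proj(s,st["ee_pos"]-np.array([0,0,16.6]),st))
```

```text
(321, 80) [ 546.9 -253.6   16. ]
(321.5, 240) [ 433.2 -244.6   16. ]
(182, 130) [ 523.4 -156.5   16. ]
(196, 262) [ 422.5 -145.3   16. ]
[[247.6, 187.9], [219.3, 223.2], [257.8, 251.0], [286.7, 217.8]]
pred ferrule top [321.58494172 287.73331495] bottom [321.21846585 267.2622797 ]
```

View pics/c3.png

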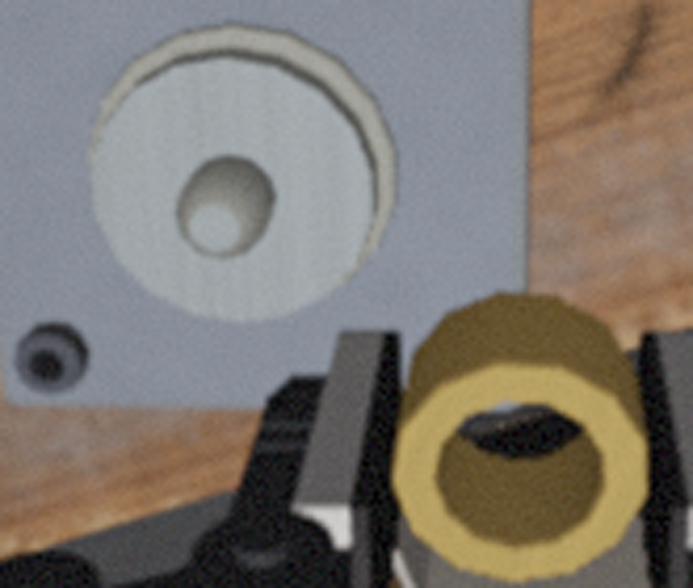

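Call:
move_arm --motion '[-2, 0.2, 0, 0, 0.1, -4, 0.3, 0, 0, 0.1, -4.75, 0.35, 1, 0, 0.1, -4.75, 0.35, 2.5, 0, 0.1, -4.75, 0.35, 4, 0, 0.1, -4.75, 0.35, 4.5, 0, 0.1, -4.75, 0.35, 4.5, 0, 0.1, -4.75, 0.35, 4.5, 0, 0.1]'

```text
t: 4.5
ee_pos: [457.8, -197.8, 70.3]
tool_rot: [[-0.085, -0.996, -0.0], [-0.996, 0.085, 0.0], [-0.0, 0.0, -1.0]]
ft_force: [0.5, -0.3, -1.1]
grip_width: 0.321
```

```bash
python3 w.py w4
python3 - <<'E'
from h import *
im=cv2.imread("pics/w4.png");s=arm.snapshot("scene")["img"];t=arm.snapshot("top")["img"]
f=lambda a,k:cv2.resize(a,k,interpolation=cv2.INTER_CUBIC)
cv2.imwrite("pics/c4.png",np.hstack([f(im[180:320,250:390],(400,400)),f(s[200:300,220:320],(400,400))]))
E
```

```text
4.5 [ 457.8 -197.8   70.3] [[-0.0851, -0.9964, -0.0004], [-0.9964, 0.0851, 0.0003], [-0.0002, 0.0005, -1.0]] [ 0.5 -0.3 -1.1] 0.3209364823560002
```

View pics/c4.png

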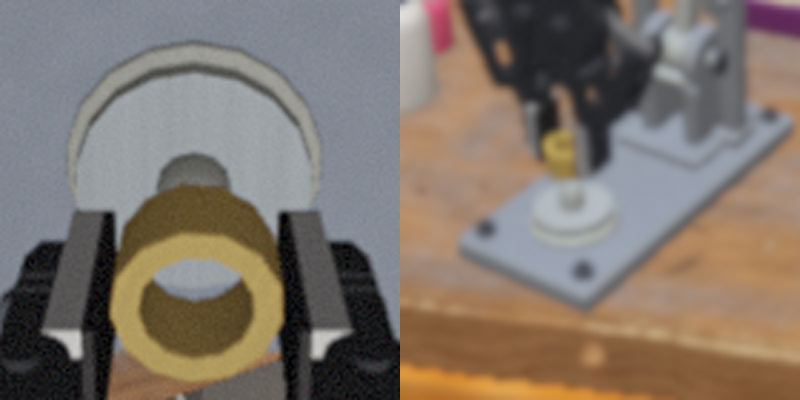

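Run:
```python
from h import *
import pickle
s=pickle.load(open("v0.pkl","rb"))["scene"]
q=lambda p:((proj(s,p)-[220,200])*4+[400,0]).round(1)
for z in(28,42,54,72):print(z,q((457.8,-197.8,z)))
print(q((467.8,-197.8,42)),q((457.8,-187.8,42)))
st,w=pickle.load(open("w4.pkl","rb"))
r=lambda p:((proj(w,p,st)-[250,180])*400/140).round(1)
for z in(28,42,54,72):print(z,r((457.8,-197.8,z)))
print([r((457.8+24*a,-197.8+24*b,28)) for a,b in((1,0),(0,1),(0,-1))])
print([r((457.8+7.5*a,-197.8+7.5*b,28)) for a,b in((1,0),)])
```

```text
28 [572.2 204.1]
42 [570.5 184.7]
54 [569.  167.8]
72 [566.7 142.1]
[580.1 175.9] [556.5 180.2]
28 [202.2 184. ]
42 [202.8 217.4]
54 [203.3 250.4]
72 [204.3 309.1]
[array([191.8,  71.4]), array([ 83.3, 193.2]), array([322. , 174.5])]
[array([199.1, 149.8])]
```

Aligned within about half a millimetre in the wrist view. Lower slowly.

Call:
move_arm --motion '[0, 0, 0.6, 0, 0.1, 0, 0, 1, 0, 0.1, 0, 0, 1.3, 0, 0.1, 0, 0, 1.6, 0, 0.1, 0, 0, 1.9, 0, 0.1, 0, 0, 2.1, 0, 0.1, 0, 0, 2.2, 0, 0.1, 0, 0, 2.2, 0, 0.1]'

```text
t: 5.32
ee_pos: [457.6, -197.0, 48.0]
tool_rot: [[-0.084, -0.996, -0.0], [-0.996, 0.084, 0.0], [-0.0, 0.0, -1.0]]
ft_force: [0.7, -0.7, -0.0]
grip_width: 0.315
```

Call:
move_arm --motion '[0, 0, 0.1, 0, 0.1, 0, 0, 0.2, 0, 0.1, 0, 0, 0.3, 0, 0.1, 0, 0, 0.35, 0, 0.1, 0, 0, 0.35, 0, 0.1]'

```text
t: 5.73
ee_pos: [457.7, -197.1, 44.7]
tool_rot: [[-0.084, -0.996, -0.0], [-0.996, 0.084, -0.0], [0.0, -0.0, -1.0]]
ft_force: [-0.1, -0.1, -0.4]
grip_width: 0.319
```

Call:
move_arm --motion '[0, 0, 0.1, 0, 0.1, 0, 0, 0.1, 0, 0.1, 0, 0, 0.1, 0, 0.1]'

```text
t: 5.98
ee_pos: [457.8, -197.1, 44.5]
tool_rot: [[-0.084, -0.996, 0.001], [-0.996, 0.084, -0.0], [0.0, -0.001, -1.0]]
ft_force: [-2.3, 2.0, 9.4]
grip_width: 0.321
```

Call:
move_arm --motion '[0, 0, 0.1, 0, 0.1, 0, 0, 0.1, 0, 0.1, 0, 0, 0.1, 0, 0.1]'

```text
t: 6.23
ee_pos: [457.8, -197.1, 44.4]
tool_rot: [[-0.084, -0.996, 0.001], [-0.996, 0.084, -0.001], [0.001, -0.001, -1.0]]
ft_force: [-5.4, 3.1, 21.3]
grip_width: 0.321
```

Contact is exactly at the expected height, so the ferrule is seated. Release and rise.

Call:
move_arm --motion '[0, 0, -0.15, 0, 0.1, 0, 0, -0.15, 0, 0.4, 0, 0, -0.15, 0, 0.5, 0, 0, -0.15, 0, 0.55, 0, 0, -0.15, 0, 0.55, 0, 0, -0.15, 0, 0.55, 0, 0, -2.5, 0, 0.55, 0, 0, -6, 0, 0.55]'

```text
t: 6.9
ee_pos: [456.1, -196.1, 100.7]
tool_rot: [[-0.084, -0.996, -0.005], [-0.996, 0.084, 0.003], [-0.003, 0.006, -1.0]]
ft_force: [1.0, 0.4, 1.0]
grip_width: 0.549
```

Call:
move_arm --motion '[0, 0, -4, 0, 0.55, 0, 0, -8, 0, 0.55, 0, 0, -8.5, 0, 0.55, 4, 0, -8.5, 0, 0.3, 5, 0, -8.5, 0, 0.2, 5, 0, -8.5, 0, 0, 5, 0, -8.5, 0, 0, 5, 0, -8.5, 0, 0]'

```text
t: 7.57
ee_pos: [453.2, -246.3, 187.2]
tool_rot: [[-0.084, -0.996, -0.001], [-0.996, 0.084, 0.001], [-0.001, 0.001, -1.0]]
ft_force: [0.3, 1.5, 0.1]
grip_width: -0.002
```

```bash
python3 w.py w5
python3 - <<'E'
from h import *
import pickle
st,w=pickle.load(open("w5.pkl","rb"))
im=w["img"]
ex=np.array([.9964,-.0875]);ey=np.array([.0875,.9964]);P=np.array([457.7,-197.3])
pr=lambda x,y,z:proj(w,np.r_[P+ex*x+ey*y,z],st).round(0)
print("fer top",pr(0,0,46),"tab",pr(113,76.3,167),"pivot",pr(113,38,135),"hinge",pr(115,0,78),"knob",pr(150.8,0,254))
E
```

```text
7.5667 [ 453.2 -246.3  187.2] [[-0.0844, -0.9964, -0.001], [-0.9964, 0.0844, 0.0011], [-0.001, 0.0011, -1.0]] [0.3 1.5 0.1] -0.001996647957192132
fer top [263. 192.] tab [22. 20.] pivot [147.  29.] hinge [246.  40.] knob [  13. -335.]
```

View pics/w5.png

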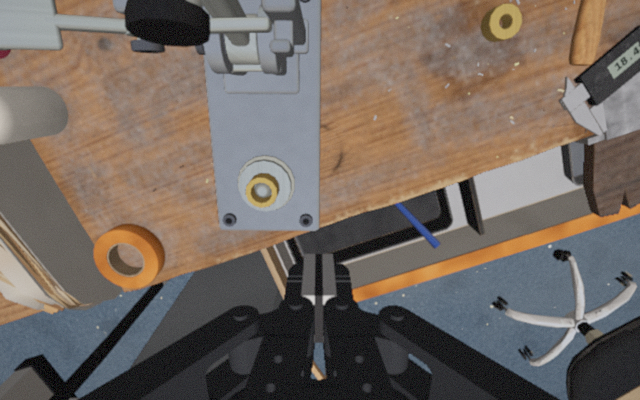

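The ferrule is down on the anvil around the pin, at about (262,189). The tab shows at (25,25), where predicted. Go around the front at height to above the tab.

Call:
move_arm --motion '[-2, 0, -3, 0, 0, -5.5, 0.3, -4, 0, 0, -9, 0.6, -4, 0, 0, -12, 0.8, -4, 0, 0, -12.4, -3, -4, 0, 0, -12.8, -7, -4, 0, 0, -13.1, -11, -4, 0, 0, -13.1, -11.4, -4, 0, 0]'

```text
t: 8.28
ee_pos: [582.8, -124.7, 226.0]
tool_rot: [[-0.082, -0.997, 0.0], [-0.997, 0.082, 0.001], [-0.001, -0.0, -1.0]]
ft_force: [-1.5, -0.7, -0.7]
grip_width: -0.003
```

Call:
move_arm --motion '[0, 0, 0, 0, 0, 0, 0, 0, 0, 0]'

```text
t: 8.45
ee_pos: [577.7, -125.0, 227.0]
tool_rot: [[-0.083, -0.997, -0.002], [-0.997, 0.083, 0.001], [-0.001, 0.002, -1.0]]
ft_force: [-0.2, 0.1, 0.3]
grip_width: 0.003
```

```bash
python3 w.py w6
python3 - <<'E'
from h import *
s=arm.snapshot("scene")["img"];t=arm.snapshot("top")["img"];w=cv2.imread("pics/w6.png")
f=lambda a,k:cv2.resize(a,k,interpolation=cv2.INTER_CUBIC)
cv2.imwrite("pics/c6.png",np.hstack([f(w[:,:],(480,300)),f(s[60:260,180:380],(300,300))]))
E
```

```text
8.45 [ 577.7 -125.   227. ] [[-0.0829, -0.9966, -0.0018], [-0.9966, 0.0829, 0.0007], [-0.0005, 0.0019, -1.0]] [-0.2  0.1  0.3] 0.0027538637766662726
```

View pics/c6.png

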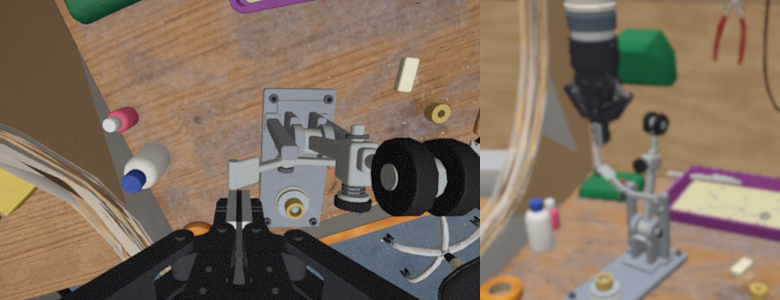

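Fingertips are above the tab, slightly outboard as intended, with the knob clear to the right. Push straight down.

Call:
move_arm --motion '[0, 0, 1.5, 0, 0, 0, 0, 3, 0, 0, 0, 0, 3.8, 0, 0, 0, 0, 4.6, 0, 0, 0, 0, 5.4, 0, 0, 0, 0, 6.2, 0, 0, 0, 0, 7, 0, 0, 0, 0, 7, 0, 0]'

```text
t: 9.27
ee_pos: [577.6, -125.8, 156.2]
tool_rot: [[-0.084, -0.996, -0.002], [-0.996, 0.084, 0.001], [-0.0, 0.002, -1.0]]
ft_force: [0.5, 0.4, 0.2]
grip_width: 0.003
```

Call:
move_arm --motion '[0, 0, 0.6, 0, 0, 0, 0, 1.2, 0, 0, 0, 0, 1.8, 0, 0, 0, 0, 2.4, 0, 0, 0, 0, 3, 0, 0, 0, 0, 3.4, 0, 0, 0, 0, 3.6, 0, 0, 0, 0, 3.6, 0, 0]'

```text
t: 9.93
ee_pos: [580.6, -123.0, 126.5]
tool_rot: [[-0.081, -0.997, 0.009], [-0.997, 0.081, 0.003], [-0.004, -0.009, -1.0]]
ft_force: [-1.7, 24.6, 37.1]
grip_width: -0.001
```

Firm stop with an outward component: the tab slopes down, so the catch is against its stop. Back off and look.

Call:
move_arm --motion '[0, 0, -1, 0, 0, 0, 0, -4, 0, 0, 0, 0, -7, 0, 0, 0, 0, -10, 0, 0, 0, 0, -10, 0, 0]'

```text
t: 10.35
ee_pos: [579.8, -126.5, 227.2]
tool_rot: [[-0.084, -0.996, 0.007], [-0.996, 0.084, -0.003], [0.002, -0.008, -1.0]]
ft_force: [0.7, 0.6, -0.3]
grip_width: -0.002
```

```bash
python3 w.py w7
python3 - <<'E'
from h import *
s=arm.snapshot("scene")["img"];w=cv2.imread("pics/w7.png")
f=lambda a,k:cv2.resize(a,k,interpolation=cv2.INTER_CUBIC)
cv2.imwrite("pics/c7.png",np.hstack([f(w[100:300,280:640],(500,278)),f(s[120:210,240:310],(216,278))]))
import pickle
st,w=pickle.load(open("w7.pkl","rb"))
ex=np.array([.9964,-.0875]);ey=np.array([.0875,.9964]);P=np.array([457.7,-197.3])
pr=lambda x,y,z:((proj(w,np.r_[P+ex*x+ey*y,z],st)-[280,100])*500/360).round(0)
print("tab off",pr(113,76.3,103),"on",pr(113,76.3,167),"pivot",pr(113,38,135),"knob",pr(150.8,0,254))
E
```

```text
10.35 [ 579.8 -126.5  227.2] [[-0.084, -0.9964, 0.0074], [-0.9965, 0.084, -0.0028], [0.0021, -0.0076, -1.0]] [ 0.7  0.6 -0.3] -0.002449874725277706
tab off [ 64. 143.] on [ 67. 189.] pivot [139. 163.] knob [383. 194.]
```

View pics/c7.png

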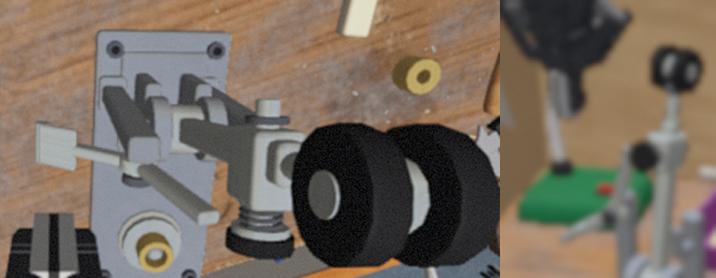

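Run:
```python
from h import *
import pickle
st,w=pickle.load(open("w7.pkl","rb"))
ex=np.array([.9964,-.0875]);ey=np.array([.0875,.9964]);P=np.array([457.7,-197.3])
pr=lambda x,y,z:((proj(w,np.r_[P+ex*x+ey*y,z],st)-[280,100])*500/360).round(0)
for a in(1.1,1.2,1.3,1.4):
    t=.698-a
    print(a,[pr(113+dx,38+r*np.cos(t),135+r*np.sin(t)).tolist() for r in(38,62) for dx in(12,-12)],"bar",[pr(113,38-r*np.cos(a),135+r*np.sin(a)).tolist() for r in (30,50,60)])
s=arm.sense();print(s["ee_pos"],s["t"])
K=np.r_[P+ex*150.8,254];print("knob",K)
```

```text
1.1 [[71.0, 132.0], [70.0, 173.0], [30.0, 127.0], [31.0, 167.0]] bar [[179.0, 184.0], [210.0, 201.0], [228.0, 210.0]]
1.2 [[74.0, 130.0], [73.0, 171.0], [36.0, 124.0], [36.0, 164.0]] bar [[173.0, 185.0], [201.0, 203.0], [217.0, 213.0]]
1.3 [[77.0, 129.0], [76.0, 169.0], [42.0, 122.0], [42.0, 160.0]] bar [[168.0, 186.0], [191.0, 205.0], [205.0, 215.0]]
1.4 [[81.0, 127.0], [80.0, 167.0], [48.0, 120.0], [48.0, 158.0]] bar [[162.0, 186.0], [180.0, 206.0], [191.0, 217.0]]
[ 578.57644794 -126.10677392  222.37184319] 10.45
knob [ 607.95712 -210.495    254.     ]
```

Run:
```python
from h import *
import pickle
ex=np.array([.9964,-.0875]);ey=np.array([.0875,.9964]);P=np.array([457.7,-197.3])
for n,seed in(("w7",(318,203)),("w6",(324,229))):
    st,w=pickle.load(open(n+".pkl","rb"))
    im=cv2.GaussianBlur(w["img"],(3,3),0);hsv=cv2.cvtColor(im,cv2.COLOR_BGR2HSV)
    print(n,hsv[seed[1],seed[0]])
    m=cv2.inRange(hsv,(0,0,130),(180,50,255))
    _,l=cv2.connectedComponents(m);m=(l==l[seed[1],seed[0]]).astype(np.uint8)
    # opening removes rod
    m=cv2.morphologyEx(m,cv2.MORPH_OPEN,np.ones((13,13),np.uint8))
    m[:,350:]=0
    c,_=cv2.findContours(m,cv2.RETR_EXTERNAL,cv2.CHAIN_APPROX_NONE)
    for k in c:print(cv2.boundingRect(k),cv2.approxPolyDP(k,3,True)[:,0].tolist())
    pr=lambda x,y,z:proj(w,np.r_[P+ex*x+ey*y,z],st).round(1)
    for a in((1.1,1.2,1.3,1.4) if n=="w7" else (0,.1)):
        t=.698-a
        print(a,[pr(113+dx,38+r*np.cos(t),135+r*np.sin(t)).tolist() for r in(38,62) for dx in(12,-12)])
```

```text
w7 [ 86  10 176]
(346, 211, 4, 59) [[348, 211], [349, 269]]
(305, 190, 30, 31) [[305, 190], [305, 216], [334, 220], [334, 193]]
1.1 [[330.9, 195.2], [330.4, 224.9], [302.0, 191.6], [302.3, 220.4]]
1.2 [[332.9, 193.9], [332.4, 223.2], [305.7, 189.5], [306.0, 217.8]]
1.3 [[335.3, 192.6], [334.7, 221.7], [309.9, 187.7], [310.1, 215.5]]
1.4 [[338.1, 191.5], [337.4, 220.3], [314.6, 186.0], [314.7, 213.5]]
w6 [ 94  10 174]
(348, 221, 2, 49) [[349, 221], [349, 269]]
(304, 212, 42, 40) [[345, 212], [304, 216], [305, 251], [344, 242]]
0 [[345.0, 209.6], [343.8, 243.9], [315.7, 218.7], [315.7, 255.0]]
0.1 [[341.0, 208.0], [340.1, 241.9], [309.6, 215.6], [309.8, 251.2]]
```

The tab angle is ambiguous (1.2 to 1.4) in this view. I'll push again a bit farther out on the pad and read the contact height.

Call:
move_arm --motion '[-0.8, 0, 0, 0, 0, -0.8, 0, 3, 0, 0, -0.8, 0, 6, 0, 0, -0.8, 0, 8.5, 0, 0, -0.8, 0, 9.3, 0, 0, -0.8, 0, 9.6, 0, 0, -0.8, 0, 9.6, 0, 0, -0.8, 0, 9.6, 0, 0]'

```text
t: 11.12
ee_pos: [579.4, -118.0, 126.7]
tool_rot: [[-0.084, -0.996, 0.001], [-0.996, 0.084, -0.0], [0.0, -0.001, -1.0]]
ft_force: [-0.4, -0.8, -0.4]
grip_width: 0.001
```

Call:
move_arm --motion '[0, 0, 0.2, 0, 0, 0, 0, 0.4, 0, 0, 0, 0, 0.4, 0, 0]'

```text
t: 11.37
ee_pos: [579.1, -118.1, 122.3]
tool_rot: [[-0.084, -0.996, 0.001], [-0.996, 0.084, -0.0], [0.0, -0.001, -1.0]]
ft_force: [0.4, 0.5, 0.2]
grip_width: -0.002
```

Call:
move_arm --motion '[0, 0, 0.2, 0, 0, 0, 0, 0.4, 0, 0, 0, 0, 0.4, 0, 0]'

```text
t: 11.62
ee_pos: [579.9, -116.9, 119.7]
tool_rot: [[-0.083, -0.997, 0.004], [-0.997, 0.083, 0.001], [-0.002, -0.004, -1.0]]
ft_force: [1.1, 8.3, 11.4]
grip_width: 0.002
```

Call:
move_arm --motion '[0, 0, 0.2, 0, 0, 0, 0, 0.2, 0, 0]'

```text
t: 11.78
ee_pos: [580.3, -116.2, 118.3]
tool_rot: [[-0.082, -0.997, 0.005], [-0.997, 0.082, 0.002], [-0.003, -0.005, -1.0]]
ft_force: [0.9, 14.3, 16.4]
grip_width: 0.0
```

Call:
move_arm --motion '[0, 0, -3, 0, 0, 0, 0, -7, 0, 0, 0, 0, -11, 0, 0, 0, 0, -15, 0, 0, 0, 0, -19, 0, 0, 0, 0, -21, 0, 0, 0, 0, -21, 0, 0.3, 0, 0, -21, 0, 0.6]'

```text
t: 12.45
ee_pos: [579.1, -118.1, 327.2]
tool_rot: [[-0.084, -0.996, 0.003], [-0.996, 0.084, -0.001], [0.001, -0.003, -1.0]]
ft_force: [-0.1, 0.4, -1.3]
grip_width: 0.271
```

```bash
python3 w.py w8
python3 - <<'E'
from h import *
import pickle
ex=np.array([.9964,-.0875]);P=np.array([457.7,-197.3])
st,w=pickle.load(open("w8.pkl","rb"))
t=arm.snapshot("top");pickle.dump(t,open("t8.pkl","wb"))
K=np.r_[P+ex*150.8,254]
print(K,proj(w,K,st),proj(t,K))
# dark knob in wrist and top
for s,n in((t,"top"),(w,"wr")):
    g=cv2.cvtColor(s["img"],cv2.COLOR_BGR2GRAY);u=proj(s,K,st) if n=="wr" else proj(s,K)
    m=cv2.inRange(g,0,45);_,l,stt,ce=cv2.connectedComponentsWithStats(m)
    for i in range(1,len(stt)):
        if stt[i,4]>40 and np.hypot(*(ce[i]-u))<(40 if n=="top" else 150): print(n,stt[i],ce[i])
d=np.array([K[0],K[1],K[2]])-st["ee_pos"];print("tool delta",st["tool_rot"].T@d,st["ee_pos"])
E
```

```text
12.45 [ 579.1 -118.1  327.2] [[-0.0842, -0.9964, 0.0028], [-0.9965, 0.0842, -0.001], [0.0008, -0.0029, -1.0]] [-0.1  0.4 -1.3] 0.27144824638616954
[ 607.95712 -210.495    254.     ] [462.60724388 169.92504432] [263.36203081 173.90008638]
wr [589 137  32  25  91] [604.96703297 147.93406593]
wr [ 431  142   68   56 2363] [463.62293694 168.9212865 ]
wr [412 205  30  10 188] [426.18085106 209.89361702]
wr [582 207  10  41 168] [585.55952381 224.61309524]
wr [489 234  11  18 110] [494.01818182 241.42727273]
wr [457 240  20  12 113] [467.15044248 245.61061947]
wr [361 249  93  31 642] [404.08099688 264.49221184]
wr [556 260  15   9  83] [562.78313253 263.31325301]
tool delta [ 89.57633298 -36.2791289   73.32459141] [ 579.14280606 -118.10960669  327.15233929]
```

Rigid contact with consistent slope (contact line and force direction about 36 to 48 degrees down), so the catch is at its stop. The knob is found at (608,-210.5,254) and both cameras agree. Go over it with open jaws, descend and pinch.

Call:
move_arm --motion '[3, -1.2, 0, 0, 0.7, 6.5, -2.6, 0, 0, 0.7, 9, -3.6, 0, 0, 0.7, 9, -3.6, 0, 0, 0.7, 9, -3.6, 2.5, 0, 0.7, 9, -3.6, 5, 0, 0.7, 9, -3.6, 7.4, 0, 0.7, 9, -3.6, 7.8, 0, 0.7]' --newtons 60

```text
t: 13.22
ee_pos: [605.3, -209.7, 242.3]
tool_rot: [[-0.084, -0.996, -0.007], [-0.996, 0.084, 0.004], [-0.003, 0.008, -1.0]]
ft_force: [-0.2, 0.8, -0.3]
grip_width: 0.702
```

Call:
move_arm --motion '[0, 0, 0, 0, 0.7, 0, 0, 0, 0, 0.4, 0, 0, 0, 0, 0.2, 0, 0, 0, 0, 0.2, 0, 0, 0, 0, 0.2, 0, 0, 0, 0, 0.2, 0, 0, 0, 0, 0.2, 0, 0, 0, 0, 0.2]'

```text
t: 13.88
ee_pos: [607.7, -211.0, 249.5]
tool_rot: [[-0.084, -0.996, 0.003], [-0.996, 0.084, -0.002], [0.001, -0.003, -1.0]]
ft_force: [0.3, -0.6, 5.9]
grip_width: 0.341
```

```bash
python3 w.py w9
python3 - <<'E'
from h import *
st=arm.sense();p=st["ee_pos"];R=st["tool_rot"]
ex=np.array([.9964,-.0875]);P=np.array([457.7,-197.3])
H=np.r_[P+ex*115,78];e3=np.r_[ex,0]
for th in np.r_[0:1.7:.12,1.72,1.77,1.80]:
    f=th-.2;k=H+180*(np.array([0,0,1])*np.cos(f)-e3*np.sin(f))
    k0=H+180*(np.array([0,0,1])*np.cos(-.2)-e3*np.sin(-.2))
    print(round(th,2),(R.T@(k-k0)/10).round(2))
E
```

```text
13.8833 [ 607.7 -211.   249.5] [[-0.0842, -0.9964, 0.0029], [-0.9964, 0.0842, -0.0015], [0.0013, -0.003, -1.0]] [ 0.3 -0.6  5.9] 0.34075257143770515
0.0 [0. 0. 0.]
0.12 [-0.01  2.14 -0.31]
0.24 [-0.01  4.3  -0.36]
0.36 [-0.02  6.44 -0.15]
0.48 [-0.03  8.55  0.32]
0.6 [-0.04 10.59  1.03]
0.72 [-0.04 12.53  1.98]
0.84 [-0.05 14.34  3.16]
0.96 [-0.06 15.99  4.55]
1.08 [-0.07 17.47  6.12]
1.2 [-0.07 18.75  7.86]
1.32 [-0.08 19.81  9.74]
1.44 [-0.08 20.64 11.73]
1.56 [-0.09 21.22 13.81]
1.68 [-0.09 21.55 15.94]
1.72 [-0.09 21.61 16.66]
1.77 [-0.09 21.63 17.56]
1.8 [-0.09 21.63 18.1 ]
```

Gripped (about 30 mm). Follow the arc.

Call:
move_arm --motion '[0, 1, -0.18, 0, 0.2, 0, 2.1, -0.3, 0, 0.2, 0, 3.2, -0.35, 0, 0.2, 0, 4.3, -0.36, 0, 0.2, 0, 5.4, -0.28, 0, 0.2, 0, 6.4, -0.15, 0, 0.2, 0, 6.4, -0.15, 0, 0.2]'

```text
t: 14.52
ee_pos: [542.5, -205.1, 250.7]
tool_rot: [[-0.084, -0.996, 0.002], [-0.996, 0.084, -0.001], [0.001, -0.002, -1.0]]
ft_force: [1.0, 1.3, 5.3]
grip_width: 0.34
```

Run:
```python
from h import *
st=arm.sense();R=st["tool_rot"];print(st["ee_pos"],st["ft_force"])
ex=np.array([.9964,-.0875]);e3=np.r_[ex,0]
K=lambda th:180*(np.array([0,0,1])*np.cos(th-.2)-e3*np.sin(th-.2))
R=np.array([[-.0845,-.9964,0],[-.9964,.0845,0],[0,0,-1]])
for th in np.r_[.48:1.7:.12,1.72,1.77]: print(round(th,2),(R.T@(K(th)-K(.36))/10).round(2))
```

```text
[ 542.52279202 -205.10257399  250.66878535] [1.04696496 1.32545996 5.26623744]
0.48 [-0.01  2.11  0.47]
0.6 [-0.01  4.14  1.19]
0.72 [-0.02  6.08  2.15]
0.84 [-0.02  7.88  3.33]
0.96 [-0.03  9.53  4.72]
1.08 [-0.03 11.01  6.3 ]
1.2 [-0.04 12.28  8.04]
1.32 [-0.04 13.34  9.93]
1.44 [-0.04 14.16 11.92]
1.56 [-0.04 14.74 14.  ]
1.68 [-0.05 15.06 16.14]
1.72 [-0.05 15.11 16.86]
1.77 [-0.05 15.14 17.76]
```

Lever moves freely past the catch with small forces. Continue.

Call:
move_arm --motion '[0, 2.1, 0.47, 0, 0.2, 0, 4.1, 1.2, 0, 0.2, 0, 6.1, 2.15, 0, 0.2, 0, 7.9, 3.3, 0, 0.2, 0, 9.5, 4.7, 0, 0.2, 0, 11, 6.3, 0, 0.2, 0, 12.3, 8, 0, 0.2, 0, 12.3, 8, 0, 0.2]'

```text
t: 15.18
ee_pos: [419.1, -193.9, 167.5]
tool_rot: [[-0.084, -0.996, -0.002], [-0.996, 0.084, 0.002], [-0.002, 0.002, -1.0]]
ft_force: [0.2, 6.2, 2.7]
grip_width: 0.343
```

Call:
move_arm --motion '[0, 1.05, 1.9, 0, 0.2, 0, 1.9, 3.9, 0, 0.2, 0, 2.45, 5.95, 0, 0.2, 0, 2.65, 7, 0, 0.2, 0, 2.75, 8.1, 0, 0.2, 0, 2.8, 8.8, 0, 0.2, 0, 2.8, 8.8, 0, 0.2]'

```text
t: 15.77
ee_pos: [392.7, -191.5, 80.7]
tool_rot: [[-0.084, -0.996, -0.002], [-0.996, 0.084, 0.003], [-0.003, 0.003, -1.0]]
ft_force: [-3.7, 8.4, 7.4]
grip_width: 0.342
```

Call:
move_arm --motion '[-0.1, 0, 0.3, 0, 0.2, -0.1, 0, 0.6, 0, 0.2, -0.1, 0, 0.6, 0, 0.2]'

```text
t: 16.02
ee_pos: [392.6, -191.4, 75.7]
tool_rot: [[-0.084, -0.996, -0.003], [-0.996, 0.084, 0.001], [-0.001, 0.003, -1.0]]
ft_force: [-8.2, 4.9, 10.1]
grip_width: 0.343
```

Call:
move_arm --motion '[0, 0, 0.3, 0, 0.2, 0, 0, 0.4, 0, 0.2, 0, 0, 0.4, 0, 0.2]'

```text
t: 16.27
ee_pos: [392.7, -191.4, 72.4]
tool_rot: [[-0.084, -0.996, -0.002], [-0.996, 0.084, 0.001], [-0.0, 0.002, -1.0]]
ft_force: [-10.9, 5.8, 18.3]
grip_width: 0.34
```

Call:
move_arm --motion '[0, 0.1, 0.2, 0, 0.2, 0, 0.1, 0.2, 0, 0.2, 0, 0.1, 0.2, 0, 0.2]'

```text
t: 16.52
ee_pos: [392.6, -191.5, 71.4]
tool_rot: [[-0.084, -0.996, 0.0], [-0.996, 0.084, -0.0], [0.0, -0.0, -1.0]]
ft_force: [-8.8, 8.3, 27.8]
grip_width: 0.341
```

```bash
python3 w.py w10
python3 - <<'E'
from h import *
f=lambda a,k:cv2.resize(a,k,interpolation=cv2.INTER_CUBIC)
s=arm.snapshot("scene")["img"];w=cv2.imread("pics/w10.png")
cv2.imwrite("pics/c10.png",np.hstack([f(w,(480,300)),f(s[130:290,200:360],(300,300))]))
st=arm.sense();print(st["ee_pos"],st["ft_force"])
E
```

```text
16.5167 [ 392.6 -191.5   71.4] [[-0.0839, -0.9965, 0.0003], [-0.9965, 0.0839, -0.0001], [0.0, -0.0003, -1.0]] [-8.8  8.3 27.8] 0.34053008162171605
[ 392.63655026 -191.47531602   71.42357539] [-8.72653132  9.07185567 27.10849186]
```

View pics/c10.png

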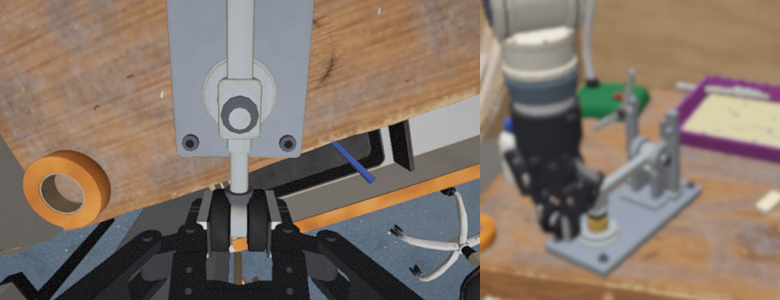

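Call:
move_arm --motion '[0, 0, 0, 0, 0.2, 0, 0, 0, 0, 0.2, 0, 0, 0, 0, 0.2, 0, 0, 0, 0, 0.2, 0, 0, 0, 0, 0.2, 0, 0, 0, 0, 0.2]'

```text
t: 17.12
ee_pos: [392.7, -191.5, 71.4]
tool_rot: [[-0.084, -0.996, 0.0], [-0.996, 0.084, -0.0], [0.0, -0.0, -1.0]]
ft_force: [-8.9, 8.0, 26.8]
grip_width: 0.35
```

```bash
python3 -c "
from plant import arm
s=arm.sense();print(s['ee_pos'],s['ft_force'],s['grip_width'])
arm.close_job()"
```

```text
[ 392.66341295 -191.47728685   71.42307375] [-8.9347203   8.01271047 26.77194874] 0.34950436888999165
the job is handed in; nothing more can be done
```

The job is done and handed in at about 17 s, with the gripper still holding the lever down.

- **Ferrule:** The wide-bore ferrule went over the pin, met the anvil at the expected height, and was released while the catch was still on. The narrow ferrule was already on the bench away from the press, so I left it there. I also did not touch the caliper, hammer or eraser.
- **Catch:** I pushed the tab down twice with shut fingertips until it would go no further. The contact line and force direction fit the fully-off slope, and the lever then swung past the catch freely. One picture measurement was unclear and could also be read as about 1.2 to 1.3 rad instead of 1.4, so the fully-off angle rests on the contact evidence.
- **Lever:** I pinched the knob and pulled it along its arc to the stop. The last picture shows the lever level with the foot on the ferrule. The upward force on the tool is a steady 27 N, against about 10 N expected at the stop. The tool height stayed at 71.4 mm (about 73 mm expected), which suggests a hard stop.
- **Force:** The highest force I saw was on the first catch push: 37 N upward with 25 N sideways, about 45 N in total at the fingertips. That is well under the 120 N wrist limit. It is over 40 N, though that limit is for the arm and gripper body, and I believe only the fingertips touched the tab.

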